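# Unbolt and open the slide-drying chamber

### The arm

A 6-joint arm with a two-finger parallel gripper is mounted at the origin on the work surface. World frame = base frame: x ahead of the robot, y to its left, z up, the work surface at z = 0. Lengths are in mm, angles in degrees, forces in N, time in s.
With the tool pointing down it reaches from about 350 to 800 mm from the base axis. Payload 7.3 kg.
Tool frame: the origin (TCP) lies midway between the tips of the shut fingers; the grasp point (between the pads) lies 19 mm behind it (arm.pinch_z is the distance from the TCP to the grasp point, in mm); z points along the fingers, y is the line along which they close (so a half turn about z gives the same grasp; the last joint's range is limited). The gripper opens to 85 mm and grips with 20 to 120 N. Pads are 22 mm wide; open, the fingers measure 114 mm over their backs; the gripper's body (76 mm by 85 mm) begins 54 mm behind the grasp point. The pads swing forward as they close: fully open they stand 13 mm farther back than shut.
Start: joints at [-8.365, 19.595, 87.324, -0, 73.075, -8.365], TCP at [525.019, 0.02, 231.322] pointing down, gripper open.
Joint ranges: [-145.02, 145.02], [-44.19, 115.74], [2.07, 154.8], [-57.11, 237.11], [16.16, 152.29], [-177.93, 177.93]. Speed limits (degrees/s): [147.25, 147.25, 180, 180, 180, 180].

### API

Orientations are given as a 3x3 rotation matrix whose columns are the frame's x, y, z axes.
In Python, from cell import readout, capture, camera_model, arm, models gives the robot as it stands.
- The arm moves only by the tool drive_tool, never from a script. Its argument "moves" is text: rows parted by semicolons, each of 5 numbers parted by spaces: the opening, from 0 (shut) to 1 (fully open), then the shift along the world's x, y, z in cm, then the turn about the world's z in rad. In form: grip tx ty tz roll; .... A call has exactly 8 rows; each row shifts and turns the commanded pose from where the row before left it; what a row does not reach is not made up. A row lasts 1/8 s, in which the tool goes at most 62.5 mm and 10.7 degrees, less where a joint would pass 70% of its speed; a pose out of reach is approached as far as the arm can. A call with a gripper value outside its range is refused whole. The fingers move at their own pace and stop on an object; "force" is the grip in N (left out, the last holds). Time passes only in rows, so rows that do not move let the fingers close, or fill a call up. It gives the time, the measured TCP pose, the force, the opening and the grip force at its end, in the units of the state.
- readout.get_state(): the state, without advancing time (a new reading comes with each control period).
- capture(name): name is "scene" or "side" or "wrist"; returns the picture (384x512x3 uint8, red, green, blue); there is no depth.
- camera_model(name): a dict with "K" (3x3 intrinsics, pixels), "k1" (the pictures are not rectified: a ray, as slopes to the right and down, at radius r is drawn at 1 + k1 r^2 times it, then the intrinsics apply), "xyz" and "orientation" of the camera in the world; the wrist camera has in their place "mount" (4x4, takes a point from camera to tool coordinates, whose origin is the TCP and whose axes are the flange's). Camera axes: x right, y up, looking along -z (the intrinsics and any distortion apply to the point x, -y, -z); pixel columns grow to the right and rows downward; lengths in mm; the calibration is good to about 2 mm. A picture is of the moment at which its call begins: read the wrist's pose just before it. camera_model takes no time and is no camera call.
- arm.close_job(): hands the job in; it is judged then, once.
Trained networks look in the newest picture that a camera, given by its name, has taken for a name from the list of things; names that differ only in an ending like _2 or _b are one class to them, and where a whole thing is asked for, a point or a joint stands for the part that bears it (a point fixed in the world has none). Each returns a list of dicts, best first, with "score" (0 to 1); they miss things now and then, are a little off and sometimes report something else, mostly with a low value. They report only what shows in the picture. A call takes as long as a camera call.
- models.silhouettes(thing, camera): "region" (384x512 bool, what is visible of it) and "extent" ([centre column, centre row, width, height] in pixels, round what is visible of it).
- models.pinpoint(thing, camera): "centre" ([column, row] in pixels: a listed point, or the origin of a listed thing).
The state is a dict: "time": time; "qpos": joint angles; "qvel": joint speeds; "tau": joint torques, N m; "position": TCP position; "ee_rot": TCP orientation; "contact_force": force on the tool from outside, world axes, zero at the start; "moment": the same for the moment, N m; "width": finger opening in mm; "grasp_force": force on a finger pad.
Only numpy, scipy, OpenCV 4.12 (cv2) and the standard library are available. Lean on these libraries where they do the work, as an engineer would, in place of code of your own. Each camera call takes 0.05 s, during which the arm holds its last target. There are 200 camera calls.

### The job

The microscope slides in the drying chamber on the lab bench are ready to come out, but its sliding lid is held shut by a small lock bolt. Pull the bolt back towards the chamber's front edge until it is clear of the lid, then slide the lid sideways by its handle until it is fully open, and let go.

Things in the scene. Friction and masses are not known exactly. Their poses are not given: they have to be found in the camera images.
- bolt_knob (a point): Round upright black knob on the lock bolt, 18 mm across, 36 mm tall. This point: on its axis, 11 mm below its top, 104 mm above the bench. Axes of all points: x from the chamber's front edge (nearer the robot) to its back, y to its left, z up; turned at most 30 degrees. Its foot stands on a flat steel bar 16 mm wide, 8 mm thick; a rail 26 to 32 mm behind its axis reaches 21 mm below this point.
- bolt (a joint): Travel of the lock bolt, m: 0 fully across the lid's path, growing as the knob is pulled along -x, to the stop at 0.035; starts at 0 to 0.006; the lid is free from 0.024. About 2 N of friction, no spring, stays where left. The bar's end blocks the left edge of the lid. The chamber is a fixed white box, 200 (x) by 300 (y) by 70 mm high, with a steel top.
- lid_handle (a point): Black upright bar handle in the centre of the flat aluminium lid (110 mm in x, 120 mm in y): 50 mm long in x, 14 mm thick in y (pinch across y), 36 mm tall. This point: in its middle, 12 mm below its top, 24 mm above the lid's face, 101 mm above the bench. With all closed it is 88 mm further back (+x) and 71 mm further right (-y) than the knob.
- lid (a joint): Travel of the lid, m: 0 shut, growing as it slides along +y (to the left, over the other half of the chamber's top) to the stop at 0.11, fully open. About 2 N of friction, no spring, stays where left; moves under 3 mm while the bolt is across it.

How it is judged:
By the outcome, as a careful person would: the job done as asked, in the order asked, and still so for the second after the job is handed in, with the robot touching nothing.
It also fails if it takes over 42 s, if anything falls off the work surface, if the arm or the gripper's body presses on something with over 40 N, if the wrist force passes 120 N, or if a joint passes its speed limit or range.

## Working session

There is one attempt and no reset: what is moved stays moved. The work goes in short steps, Python scripts to look and compute and a tool call to move; the robot and the scene stay as the last step left them, time stands still between calls to the robot, and variables do not carry over. Pictures are saved under pics/ and viewed, at most 10 in all, crops included, and the job is handed in when it is done.

Besides the shell and the picture viewer there is one more tool, called by a JSON object that holds its "fn" and its "kwargs". drive_tool: Moves the arm, as the interface text tells. Its arguments: {"type":"object","properties":{"moves":{"type":"string"},"force":{"type":"number"}},"required":["moves"]}

```bash
ls; mkdir -p pics; cat > h.py <<'E'
import numpy as np, cv2
from cell import readout, capture, camera_model, arm, models
def cam(name):
    m=camera_model(name)
    if 'mount' in m:
        s=readout.get_state(); T=np.eye(4); T[:3,:3]=s['ee_rot']; T[:3,3]=s['position']
        W=T@np.array(m['mount']); return np.array(m['K']),m['k1'],W[:3,3],W[:3,:3]
    return np.array(m['K']),m['k1'],np.array(m['xyz']),np.array(m['orientation'])
def ray(c,px):
    K,k1,p,R=c
    u=cv2.undistortPoints(np.array([[px]],float),K,np.array([k1,0,0,0.]))[0,0]
    d=R@np.array([u[0],-u[1],-1]); return p,d/np.linalg.norm(d)
def tri(rays):
    A=np.zeros((3,3));b=np.zeros(3)
    for p,d in rays:
        M=np.eye(3)-np.outer(d,d);A+=M;b+=M@p
    x=np.linalg.solve(A,b); return x,[round(float(np.linalg.norm((np.eye(3)-np.outer(d,d))@(x-p))),1) for p,d in rays]
def atz(r,z): return r[0]+r[1]*(z-r[0][2])/r[1][2]
def look(names,things=('bolt_knob','lid_handle'),save=None):
    out={t:{} for t in things}
    for n in names:
        c=cam(n); im=capture(n)
        if save: cv2.imwrite(f'pics/{save}_{n}.png',im[:,:,::-1])
        for t in things:
            r=models.pinpoint(t,n)
            print(n,t,[(np.round(q['centre'],1).tolist(),round(q['score'],2)) for q in r[:3]])
            if r: out[t][n]=ray(c,r[0]['centre'])
    return out
E
python3 - <<'E'
from h import *
o=look(['scene','side','wrist'],save='a')
for t,h in (('bolt_knob',104),('lid_handle',101)):
    for n,r in o[t].items(): print(t,n,atz(r,h).round(1))
    if len(o[t])>1: print(tri(list(o[t].values())))
a=[cv2.imread(f'pics/a_{n}.png') for n in('scene','side','wrist')]
cv2.imwrite('pics/a.png',cv2.resize(np.vstack([np.hstack(a[:2]),np.hstack([a[2],a[2]*0])]),(800,600)))
E
```

```text
pics
scene bolt_knob [([209.0, 141.9], 0.85)]
scene lid_handle [([150.9, 141.0], 0.56)]
side bolt_knob []
side lid_handle [([338.1, 159.6], 0.59)]
wrist bolt_knob [([262.6, 329.8], 0.8)]
wrist lid_handle []
bolt_knob scene [ 540.  -154.3  104. ]
bolt_knob wrist [ 533.8 -153.1  104. ]
(array([ 534.19392546, -163.75490551,   92.20056252]), [0.6, 0.6])
lid_handle scene [ 619.2 -229.9  101. ]
lid_handle side [ 621.6 -224.4  101. ]
(array([ 620.82844047, -225.45873205,  102.68804992]), [2.1, 2.1])
```

View pics/a.png

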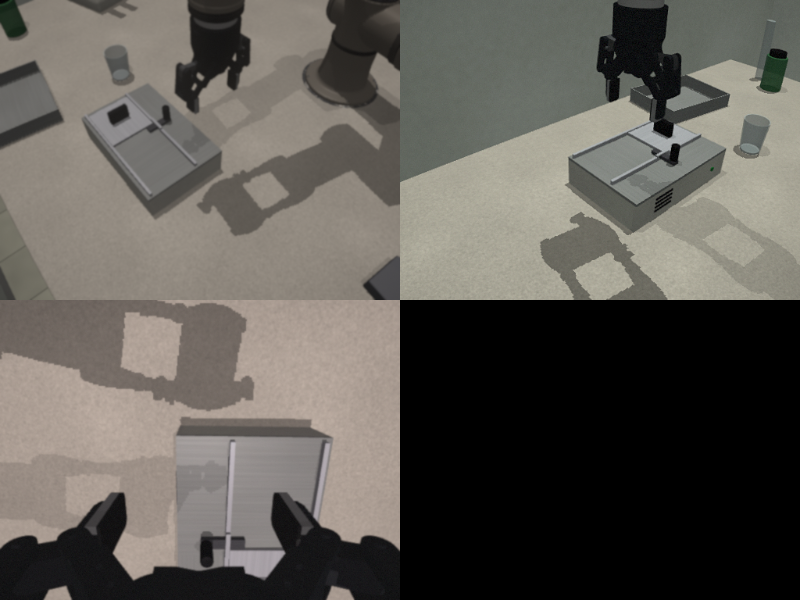

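The scene view shows the knob at about (212,147) and the handle at (151,145). The side view shows the knob at (351,195) and the handle at (335,164). The wrist view shows the knob at (264,320), with the long rail running almost straight down the picture.

```bash
python3 - <<'E'
from h import *
s=readout.get_state();print(s['position'],np.round(s['ee_rot'],3).tolist(),s['width'],s['time'])
c=cam('wrist')
k=1.28
for z,a,b in((78,(233,140),(226,240)),(70,(176.5,135),(176.5,265)),(78,(330,140),(323,200)),(70,(178,137),(330,137))):
    P,Q=[atz(ray(c,(p[0]*k,p[1]*k)),z) for p in(a,b)];print(P.round(1),Q.round(1),np.degrees(np.arctan2(*(Q-P)[[1,0]])).round(1))
cs,cd=cam('scene'),cam('side')
print(tri([ray(cs,(212,147)),ray(cd,(351,195)),ray(c,(264,324))]))
print(tri([ray(cs,(151,145)),ray(cd,(335,164))]))
E
```

```text
[5.24977163e+02 2.03199625e-02 2.31265552e+02] [[0.0, 1.0, -0.0], [1.0, -0.0, 0.0], [0.0, -0.0, -1.0]] 85.8046448569345 0.45
[567.7  -1.3  78. ] [ 563.7 -145.3   78. ] -91.6
[497.8   3.2  70. ] [ 492.4 -195.1   70. ] -91.6
[688.4  -1.3  78. ] [691.6 -83.8  78. ] -87.8
[499.6   0.6  70. ] [6.922e+02 6.000e-01 7.000e+01] 0.0
(array([ 536.57585587, -152.2906612 ,   94.46845074]), [3.3, 1.9, 1.6])
(array([ 623.69588281, -222.95798242,   94.28403547]), [3.3, 3.3])
```

{"fn": "drive_tool", "kwargs": {"moves": "1 0.1 -1.9 -0.6 -0.18; 1 0.1 -1.9 -0.6 -0.18; 1 0.1 -1.9 -0.6 -0.18; 1 0.1 -1.9 -0.6 -0.18; 1 0.1 -1.9 -0.6 -0.18; 1 0.1 -1.9 -0.6 -0.18; 1 0.1 -1.9 -0.6 -0.18; 1 0.1 -1.9 -0.6 -0.18", "force": 40}}

```text
time: 1.45
position: [533.1, -152.6, 183.1]
ee_rot: [[0.992, 0.125, 0.0], [0.125, -0.992, -0.0], [0.0, 0.0, -1.0]]
contact_force: [-0.4, -0.4, 0.5]
width: 85.4
grasp_force: 0.0
```

{"fn": "drive_tool", "kwargs": {"moves": "0.7 0 0 0 -0.13; 0.7 0 0 0 0; 0.7 0 0 0 0; 0.7 0 0 0 0; 0.7 0 0 0 0; 0.7 0 0 0 0; 0.7 0 0 0 0; 0.7 0 0 0 0"}}

```text
time: 2.45
position: [533.0, -152.0, 183.3]
ee_rot: [[1.0, 0.001, -0.0], [0.001, -1.0, -0.0], [-0.0, 0.0, -1.0]]
contact_force: [-0.1, 0.6, -0.1]
width: 59.7
grasp_force: 0.0
```

```bash
python3 - <<'E'
from h import *
s=readout.get_state();print(s['position'],np.round(s['ee_rot'],3).tolist(),s['width'],s['time'])
o=look(['scene','side','wrist'],save='b')
for t,h in (('bolt_knob',104),('lid_handle',101)):
    for n,r in o[t].items(): print(t,n,atz(r,h).round(1))
    if len(o[t])>1: print(tri(list(o[t].values())))
a=[cv2.imread(f'pics/b_{n}.png') for n in('scene','side','wrist')]
cv2.imwrite('pics/b.png',cv2.resize(np.vstack([np.hstack(a[:2]),np.hstack([a[2],a[2]*0])]),(800,600)))
E
```

```text
[ 533.0197985  -151.97600177  183.3266763 ] [[1.0, 0.001, -0.0], [0.001, -1.0, -0.0], [-0.0, 0.0, -1.0]] 59.679929575700925 2.45
scene bolt_knob [([211.1, 143.6], 0.74), ([150.3, 143.2], 0.53)]
scene lid_handle [([152.1, 142.8], 0.94)]
side bolt_knob [([349.4, 192.8], 0.84)]
side lid_handle [([336.7, 157.5], 0.74)]
wrist bolt_knob [([252.6, 198.7], 0.75)]
wrist lid_handle [([362.4, 72.3], 0.96)]
bolt_knob scene [ 539.7 -148.3  104. ]
bolt_knob side [ 535.2 -145.7  104. ]
bolt_knob wrist [ 535.8 -150.5  104. ]
(array([ 537.06587574, -150.22288717,  101.4920039 ]), [1.3, 1.0, 1.9])
lid_handle scene [ 619.9 -224.4  101. ]
lid_handle side [ 628.4 -228.8  101. ]
lid_handle wrist [ 623.4 -224.   101. ]
(array([ 622.41508332, -221.196522  ,  105.78753703]), [1.5, 0.4, 1.3])
```

View pics/b.png

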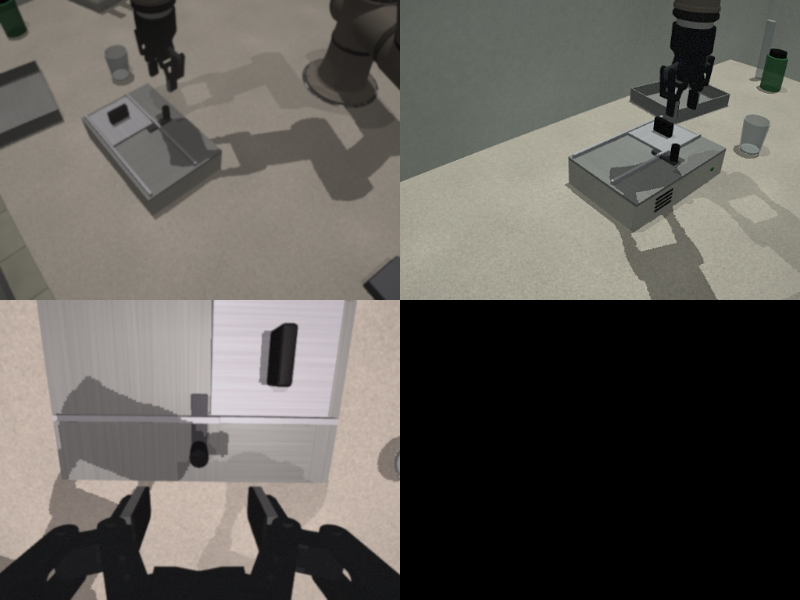

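The wrist view shows the knob at (255,195) and the handle at (362,70). The chamber is lined up with the tool to about 1°, and the triangulated heights match the text. I'll descend on the knob.

{"fn": "drive_tool", "kwargs": {"moves": "0.7 0.3 0.2 -1.6 0; 0.7 0 0 -1.6 0; 0.7 0 0 -1.6 0; 0.7 0 0 -1.6 0; 0.7 0 0 -1.6 0; 0.7 0 0 -1.5 0; 0.7 0 0 0 0; 0.7 0 0 0 0"}}

```text
time: 3.9
position: [536.3, -150.1, 88.7]
ee_rot: [[1.0, 0.001, 0.001], [0.001, -1.0, -0.0], [0.001, 0.0, -1.0]]
contact_force: [0.6, 0.4, 0.5]
width: 59.7
grasp_force: 0.0
```

{"fn": "drive_tool", "kwargs": {"moves": "0 0 0 0 0; 0 0 0 0 0; 0 0 0 0 0; 0 0 0 0 0; 0 0 0 0 0; 0 0 0 0 0; 0 0 0 0 0; 0 0 0 0 0", "force": 40}}

```text
time: 4.9
position: [536.7, -151.8, 89.2]
ee_rot: [[1.0, 0.001, 0.002], [0.001, -1.0, -0.003], [0.002, 0.003, -1.0]]
contact_force: [-0.8, -5.6, 1.2]
width: 16.6
grasp_force: 39.4
```

{"fn": "drive_tool", "kwargs": {"moves": "0 -0.2 -0.2 0 0; 0 -0.5 0 0 0; 0 -0.5 0 0 0; 0 -0.5 0 0 0; 0 -0.5 0 0 0; 0 -0.5 0 0 0; 0 -0.3 0 0 0; 0 0 0 0 0"}}

```text
time: 5.9
position: [506.1, -151.6, 89.1]
ee_rot: [[1.0, 0.001, 0.001], [0.001, -1.0, -0.0], [0.001, 0.0, -1.0]]
contact_force: [-0.4, 2.8, 7.3]
width: 16.8
grasp_force: 39.9
```

{"fn": "drive_tool", "kwargs": {"moves": "0.7 0 0 0 0; 0.7 0 0 0 0; 0.7 0 0 0 0; 0.7 0 0 0 0; 0.7 0 0 2 0; 0.7 0 0 2 0; 0.7 0 0 2 0; 0.7 0 0 2 0"}}

```text
time: 6.9
position: [505.9, -152.0, 168.9]
ee_rot: [[1.0, 0.001, -0.0], [0.001, -1.0, -0.0], [-0.0, 0.0, -1.0]]
contact_force: [0.8, 0.1, -0.4]
width: 60.3
grasp_force: 0.0
```

```bash
python3 - <<'E'
from h import *
s=readout.get_state();print(s['position'],s['width'],s['time'])
o=look(['scene','side','wrist'],save='c')
for t,h in (('bolt_knob',104),('lid_handle',101)):
    for n,r in o[t].items(): print(t,n,atz(r,h).round(1))
    if len(o[t])>1: print(tri(list(o[t].values())))
E
```

```text
[ 505.88369203 -151.97808836  168.87324773] 60.25659584787647 6.9
scene bolt_knob [([221.6, 134.6], 0.89)]
scene lid_handle [([151.5, 141.9], 0.78)]
side bolt_knob [([368.5, 199.6], 0.69)]
side lid_handle [([338.5, 159.9], 0.9)]
wrist bolt_knob [([253.8, 210.3], 0.79)]
wrist lid_handle [([374.3, 18.0], 0.8)]
bolt_knob scene [ 511.1 -154.3  104. ]
bolt_knob side [ 503.1 -153.1  104. ]
bolt_knob wrist [ 504.9 -151.1  104. ]
(array([ 506.33300129, -154.03166551,  102.69388224]), [4.2, 2.3, 3.5])
lid_handle scene [ 619.5 -227.2  101. ]
lid_handle side [ 620.4 -224.1  101. ]
lid_handle wrist [ 625.3 -223.   101. ]
(array([ 621.8236374 , -223.36424929,  102.8089511 ]), [1.9, 2.4, 3.2])
```

View pics/c_wrist.png

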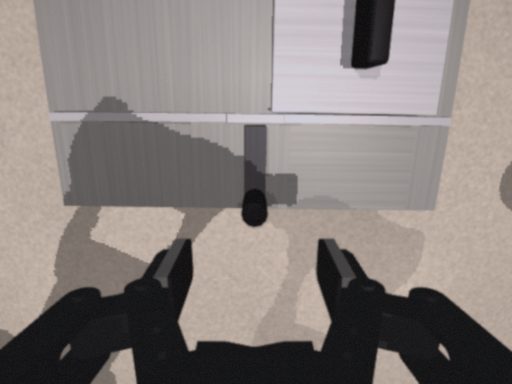

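The picture shows the knob pulled to (254,208), and the bar's end (row 125) is now on the near side of the rail, clear of the lid. The handle is at (373,30). Next I'll go to the handle.

{"fn": "drive_tool", "kwargs": {"moves": "0.7 2 -1.2 0 0; 0.7 2 -1.2 0 0; 0.7 2 -1.2 0 0; 0.7 2 -1.2 0 0; 0.7 2 -1.2 0 0; 0.7 1.7 -1.1 0 0; 0.7 0 0 0 0; 0.7 0 0 0 0"}}

```text
time: 8.35
position: [622.3, -222.5, 167.7]
ee_rot: [[1.0, 0.001, -0.001], [0.001, -1.0, 0.001], [-0.001, -0.001, -1.0]]
contact_force: [-0.7, -0.3, -0.3]
width: 59.4
grasp_force: 0.0
```

{"fn": "drive_tool", "kwargs": {"moves": "0.7 0 0 -1.5 0; 0.7 0 0 -1.5 0; 0.7 0 0 -1.5 0; 0.7 0 0 -1.5 0; 0.7 0 0 -1.5 0; 0.7 0 0 -0.7 0; 0.7 0 0 0 0; 0.7 0 0 0 0"}}

```text
time: 9.35
position: [623.4, -223.2, 86.9]
ee_rot: [[1.0, 0.001, 0.001], [0.001, -1.0, -0.001], [0.001, 0.001, -1.0]]
contact_force: [0.2, -0.7, -0.2]
width: 59.3
grasp_force: 0.0
```

{"fn": "drive_tool", "kwargs": {"moves": "0 0 0 0 0; 0 0 0 0 0; 0 0 0 0 0; 0 0 0 0 0; 0 0 0 0 0; 0 0 0 0 0; 0 0 0 0 0; 0 0 0 0 0", "force": 40}}

```text
time: 10.35
position: [623.2, -223.1, 86.8]
ee_rot: [[1.0, 0.001, 0.001], [0.001, -1.0, -0.0], [0.001, 0.0, -1.0]]
contact_force: [-0.3, -0.2, 5.2]
width: 13.4
grasp_force: 41.2
```

{"fn": "drive_tool", "kwargs": {"moves": "0 0 0.6 0 0; 0 0 1.5 0 0; 0 0 1.8 0 0; 0 0.1 1.8 0 0; 0 0 1.8 0 0; 0 0 1.8 0 0; 0 0 1 0 0; 0 0 0 0 0"}}

```text
time: 11.35
position: [624.5, -117.4, 86.8]
ee_rot: [[1.0, 0.002, 0.001], [0.002, -1.0, 0.001], [0.001, -0.001, -1.0]]
contact_force: [1.2, 2.0, 5.6]
width: 13.2
grasp_force: 41.7
```

{"fn": "drive_tool", "kwargs": {"moves": "0 0 0.3 0 0; 0 0 0.2 0 0; 0 0 0.2 0 0; 0 0 0.1 0 0; 0 0 0 0 0; 0 0 0 0 0; 0 0 0 0 0; 0 0 0 0 0"}}

```text
time: 12.35
position: [624.5, -114.0, 86.8]
ee_rot: [[1.0, 0.001, 0.002], [0.001, -1.0, -0.004], [0.002, 0.004, -1.0]]
contact_force: [0.9, -12.2, 3.2]
width: 13.0
grasp_force: 41.3
```

{"fn": "drive_tool", "kwargs": {"moves": "0.7 0 0 0 0; 0.7 0 0 0 0; 0.7 0 0 0 0; 0.7 0 0 0 0; 0.7 0 0 2 0; 0.7 0 0 2 0; 0.7 0 0 3 0; 0.7 0 0 3 0"}}

```text
time: 13.35
position: [623.8, -111.7, 187.0]
ee_rot: [[1.0, 0.001, -0.001], [0.001, -1.0, 0.0], [-0.001, -0.0, -1.0]]
contact_force: [-0.2, 0.3, 0.1]
width: 59.8
grasp_force: 0.0
```

{"fn": "drive_tool", "kwargs": {"moves": "0.7 -1 -1 0 0; 0.7 -2 -1 0 0; 0.7 -2 -1 0 0; 0.7 -2 -1 0 0; 0.7 -1 0 0 0; 0.7 0 0 0 0; 0.7 0 0 0 0; 0.7 0 0 0 0"}}

```text
time: 14.35
position: [544.5, -151.7, 186.1]
ee_rot: [[1.0, 0.001, 0.0], [0.001, -1.0, -0.0], [0.0, 0.0, -1.0]]
contact_force: [0.9, -0.3, -1.1]
width: 59.7
grasp_force: 0.0
```

```bash
python3 - <<'E'
from h import *
s=readout.get_state();print(s['position'],s['width'],s['time'],s['contact_force'])
o=look(['scene','side','wrist'],save='d')
for t,h in (('bolt_knob',104),('lid_handle',101)):
    for n,r in o[t].items(): print(t,n,atz(r,h).round(1))
E
```

```text
[ 544.48932108 -151.68013458  186.11800419] 59.65511304302358 14.35 [ 0.89295675 -0.30245703 -1.07354125]
scene bolt_knob [([225.4, 137.0], 0.68)]
scene lid_handle [([184.7, 177.9], 0.83), ([223.3, 134.9], 0.63)]
side bolt_knob [([365.2, 199.4], 0.87)]
side lid_handle [([295.8, 179.7], 0.77)]
wrist bolt_knob [([254.0, 247.3], 0.71)]
wrist lid_handle [([198.3, 82.7], 0.81)]
bolt_knob scene [ 509.5 -144.7  104. ]
bolt_knob side [ 506.9 -149.6  104. ]
bolt_knob wrist [ 506.4 -151.4  104. ]
lid_handle scene [ 621.2 -114.4  101. ]
lid_handle side [ 621.6 -112.9  101. ]
lid_handle wrist [ 627.8 -113.5  101. ]
```

View pics/d_wrist.png

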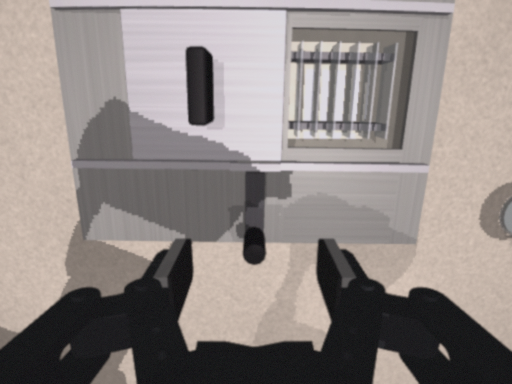

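The picture shows the lid fully open, with its handle at (200,85) and the slides visible at (345,90). The knob is still pulled back at (254,245), and the gripper touches nothing.

```bash
python3 -c "
from cell import arm
print(arm.close_job())"
```

```text
the job is handed in; nothing more can be done
None
```

The bolt is pulled back clear of the lid, the lid is open to its stop, the gripper has let go and is clear, and the job was handed in at about 14.5 s of the 42 s; no verdict was returned.

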